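# Mount the label post in the buffet stand's collet

### The job

Set up the juice label: lift the label post with the square-cornered tile out of the oak rack, lower its shank gently into the collet of the metal stand until its shoulder rests fully home on the collet, then turn the nut clockwise by its handle until the collet firmly grips the shank. The nut turns freely at first; stop soon after you feel it take hold, and do not force it or ram the post. Leave the round label post, the tumbler and the drip tray where they are, and let go of everything.

Things in the scene. Friction and masses are not known exactly. Their poses are not given: they have to be found in the camera images.
- post: The label post to mount: wooden tile with square corners on a steel shank, about 90 g. Origin on its axis at the shoulder's underside, z up. Shank 14 mm diameter, 42 mm long, lowest 6 mm tapered; shoulder disc 26 mm diameter, 4 mm thick; neck 12 mm. Tile from z = 14 to 54 mm, 44 mm wide along y, 9 mm thick along x: grip across its thickness. Starts upright, shoulder on the rack's top.
- post_round: The other label post, to be left alone in the rack: the same shank and shoulder, but its tile is a round disc 40 mm in diameter, 9 mm thick. Same origin and axes.
- rack: Fixed oak block, 70 mm (its x) by 160 mm (its y) by 55 mm high, origin at the centre of its underside. Loose upright holes, 18 mm in diameter, at y = -40 and +40 mm hold the posts; either post may be in either hole.
- collet_mouth (a point): Centre of the collet's round mouth, on the top rim of the fixed metal stand, 60 mm above the counter; z up. Bore 15.8 mm in diameter with a 1.5 mm lead-in, deep enough for the whole shank. The flat rim is 32 mm in diameter; the post's shoulder rests on it when fully home. The stand's round foot is 100 mm in diameter.
- nut_handle (a point): Middle of the nut's upright round wooden handle, 13 mm in diameter, 82 mm above the counter: grip or push it here. It stands on the nut's crank arm (arm top 52 mm above the counter) and its own top is at 101 mm. It circles the collet's axis at a radius of 70 mm as the nut turns; the point's x points outward along the arm. Clockwise seen from above tightens.
- nut: The nut, 48 mm diameter, 40 to 56 mm above the counter; origin on its axis at counter level. Loose, it drags with about 7 N at the handle while turning (less is felt when held still). After some 0.2 to 1.1 rad, to be found by feel, the jaws reach the shank; the push then rises by about 30 N per rad. A rise of 4 to 6 N is well tight, over 8 N too much. Let go, it stays put and holds.
- socket: The collet's fixed steel tube, 32 mm outer diameter, part of the stand. Origin on its axis at counter level.
- jaw0: One of three small steel jaws inside the collet tube, 20 to 36 mm below the mouth; they move inward 6 mm per rad of the nut until they meet the shank. Origin within 6 mm of the collet's axis, at counter level. Not to be touched directly.
- jaw1: The second jaw, as jaw0, a third of a turn round.
- jaw2: The third jaw, as jaw0, two thirds of a turn round.
- tumbler: Clear glass tumbler, 68 mm diameter, 105 mm high, origin at the centre of its underside. Bystander.
- drip_tray: Small grey open drip tray, 75 by 100 by 28 mm, origin at the centre of its underside. Bystander.
Not all that is in view belongs to the job. There is more than one size of the part that bears collet_mouth; the job needs the smaller. Leave any pink look-alike of the post alone.

How it is judged:
On the way, in this order (a step that is already met when the one before it is completed fails the run):
1. the post's shank is fully home in the collet, shoulder on the rim, with the collet still loose (z of post in the frame of collet_mouth between -0.003 and 0.0025 m and horizontal distance between post and collet_mouth below 0.004 m and angle between post's own z axis and vertical below 0.06 rad and contact force between each of jaw0, jaw1, jaw2 and post below 3 N), for 0.3 s.
2. the nut is turned until all three jaws grip the shank (z of post in the frame of collet_mouth between -0.003 and 0.0025 m and horizontal distance between post and collet_mouth below 0.004 m and angle between post's own z axis and vertical below 0.06 rad and contact force between each of jaw0, jaw1, jaw2 and post above 9 N), for 0.2 s.
At the end, for the whole second after the job is handed in: The post stands still in the collet, released: its shoulder within 2.5 mm of the rim, its axis within 4 mm of the collet's and upright within 0.06 rad, and each of the three jaws presses on the shank with more than 8 N (z of post in the frame of collet_mouth between -0.003 and 0.0025 m and horizontal distance between post and collet_mouth below 0.004 m and angle between post's own z axis and vertical below 0.06 rad and contact force between each of jaw0, jaw1, jaw2 and post above 8 N and linear speed of post below 0.01 m/s); the robot touches nothing.
It fails at once if the post is rammed against the collet tube with more than 30 N (while the jaws do not yet hold it) (contact force between post and socket above 30 N and contact force between each of jaw0, jaw1, jaw2 and post below 5 N).
It fails at once if the collet is overtightened: a jaw presses with more than 45 N (contact force between any of jaw0, jaw1, jaw2 and post above 45 N).
It fails at once if the round label post is moved by more than 15 mm (distance of post_round from where it was at the start of the episode above 0.015 m).
It fails at once if the tumbler is moved by more than 15 mm (distance of tumbler from where it was at the start of the episode above 0.015 m).
It fails at once if the drip tray is moved by more than 15 mm (distance of drip_tray from where it was at the start of the episode above 0.015 m).
It also fails if it takes over 72 s, if anything falls off the work surface, if the arm or the gripper's body presses on something with over 40 N, if the wrist force passes 120 N, or if a joint passes its speed limit or range.

### The arm

A 7-joint arm with a two-finger parallel gripper is mounted at the origin on the work surface. World frame = base frame: x ahead of the robot, y to its left, z up, the work surface at z = 0. Lengths are in m, angles in rad, forces in N, time in s.
With the tool pointing down it reaches from about 0.425 to 1.025 m from the base axis. Payload 3.6 kg.
Tool frame: the origin (TCP) lies between the finger pads; the fingertips stand 14 mm ahead of it and the grasp point (between the pads) lies 5 mm behind it (tip_reach is the distance from the TCP to the fingertips, in m); z points along the fingers, x is the direction in which the jaws open and shut, and the axes are right-handed (so a half turn about z gives the same grasp; the last joint's range is limited). The gripper opens to 85 mm and grips with 20 to 120 N. Pads are 22 mm wide; open, the fingers measure 114 mm over their backs; the gripper's body (76 mm by 85 mm) begins 54 mm behind the grasp point. The pads swing forward as they close: fully open they stand 13 mm farther back than shut.
Start: joints at [-1.315, 0.591, 0.048, 1.609, -0.033, 0.943, -0.034], TCP at [0.248, 0.681, 0.245] pointing down, gripper open.
Joint ranges: [-2.69, 2.69], [-0.47, 2.24], [-1.27, 1.36], [0.19, 2.51], [-1.53, 4.68], [0.08, 2.07], [-3.09, 3.09]. Speed limits (rad/s): [2.57, 2.57, 3.14, 3.14, 3.14, 3.14, 3.14].

### API

Orientations are given as a unit quaternion [x, y, z, w].
In Python, from workcell import movep, movel, set_joints, gripper_to, hold, inverse_kinematics, read_state, snapshot, IKError, hand_in, tip_reach gives the robot as it stands. Calls block until the motion is done:
- movep(position, orientation): joint-space move of the TCP to a pose.
- movel(position, ori=None, vel=0.15, threshold=None): straight line of the TCP; ori=None keeps the orientation; vel is the mean speed in m/s. With threshold (N) it stops when the force on the tool has changed by that much, and returns True; else False.
- set_joints(angles): joint-space move.
- gripper_to(opening, strength=None): finger opening in m; strength is the grip in N (None keeps the last); returns when the fingers have stopped.
- hold(seconds).
- inverse_kinematics(position, orientation): joint angles nearest the present ones, or None.
- read_state(): the state.
- snapshot(name): name is "scene" or "side" or "wrist"; returns a dict with "pixels" (400x640x3 uint8, red, green, blue), "K" (3x3 intrinsics, pixels), "distortion" ([k1, k2, p1, p2, k3] as OpenCV has them; the pictures are not rectified), "eye" and "attitude" of the camera in the world. Camera axes: x right, y down, z forward; pixel columns grow to the right and rows downward; lengths in m; the calibration is good to about 2 mm. A picture is of the moment at which its call begins. There is no depth.
A pose or a line that the arm cannot do raises IKError and nothing moves.
- hand_in(): hands the job in, once; it reports no verdict.
The state is a dict: "t": time; "qpos": joint angles; "joint_vel": joint speeds; "effort": joint torques, N m; "eef_pos": TCP position; "ee_rot": TCP orientation; "ft_force": force on the tool from outside, world axes, zero at the start; "moment": the same for the moment, N m; "grip_width": finger opening in m.
Only numpy, scipy, OpenCV 4.12 (cv2) and the standard library are available. Lean on these libraries where they do the work, as an engineer would, in place of code of your own. Each camera call takes 0.05 s, during which the arm holds its last target.

## Working session

There is one attempt and no reset: what is moved stays moved. The work goes in short steps, each a Python script; the robot and the scene stay as the last script left them, time stands still between calls to the robot, and variables do not carry over. Pictures are saved under pics/ and viewed, and the job is handed in when it is done.

```bash
ls; mkdir -p pics
python3 - <<'E'
from workcell import *
import cv2,pickle
d={}
for n in ["scene","side","wrist"]:
    s=snapshot(n); d[n]=s
    cv2.imwrite(f"pics/{n}0.png",s["pixels"][:,:,::-1])
    print(n,s["K"],s["distortion"],s["eye"],s["attitude"])
pickle.dump(d,open("d0.pkl","wb"))
s=read_state();print(s)
E
```

```text
pics
scene [[502.36866174   0.         325.42948256]
 [  0.         502.36866174 203.06814498]
 [  0.           0.           1.        ]] [-0.14119138  0.          0.          0.          0.        ] [ 0.98380251 -0.52211065  0.855611  ] [ 0.88226781  0.29079154 -0.11463624 -0.35199762]
side [[420.54897809   0.         315.87510646]
 [  0.         420.54897809 198.38938395]
 [  0.           0.           1.        ]] [-0.08196816  0.          0.          0.          0.        ] [ 0.15601906 -0.40353714  0.6798872 ] [ 0.85508365 -0.34440928  0.13577443 -0.36301447]
wrist [[282.63064124   0.         316.15740285]
 [  0.         282.63064124 199.761709  ]
 [  0.           0.           1.        ]] [0.00717477 0.         0.         0.         0.        ] [0.18625793 0.7044196  0.37319515] [0.81194616 0.56880664 0.07429713 0.10808504]
{'t': 0.15, 'qpos': array([-1.31551167,  0.5919103 ,  0.04831664,  1.60950712, -0.03334685,
        0.94269379, -0.0336893 ]), 'joint_vel': array([-8.45289029e-05, -2.78988895e-03, -7.33718585e-04, -2.99587305e-03,
        1.25743683e-03,  2.83816560e-04, -9.65627822e-04]), 'effort': array([ 3.70059803e-03, -5.49246275e+01,  1.55005865e+00, -1.98453891e+01,
        9.57544253e-03,  5.71587560e-03,  1.93642904e-06]), 'eef_pos': array([0.24754517, 0.68078803, 0.24440996]), 'ee_rot': array([ 8.19054390e-01,  5.73715237e-01, -6.83491488e-04,  5.16339145e-04]), 'ft_force': array([-0.61231072, -0.72427938,  0.22892357]), 'moment': array([-0.07354585, -0.0174779 , -0.00727896]), 'grip_width': 0.085332477316649}
```

View pics/scene0.png

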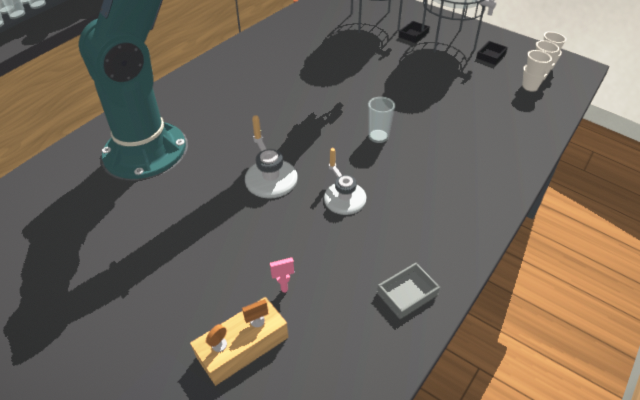

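View pics/side0.png

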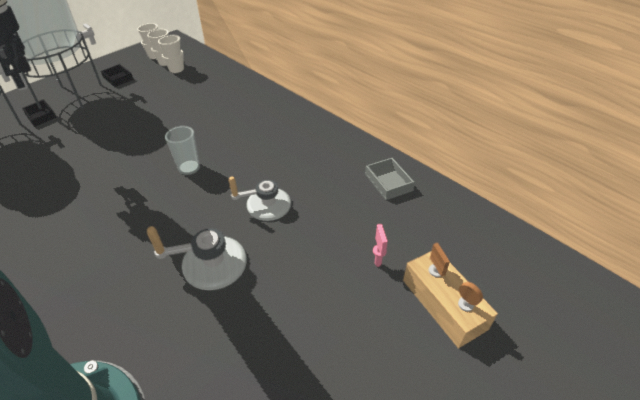

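View pics/wrist0.png

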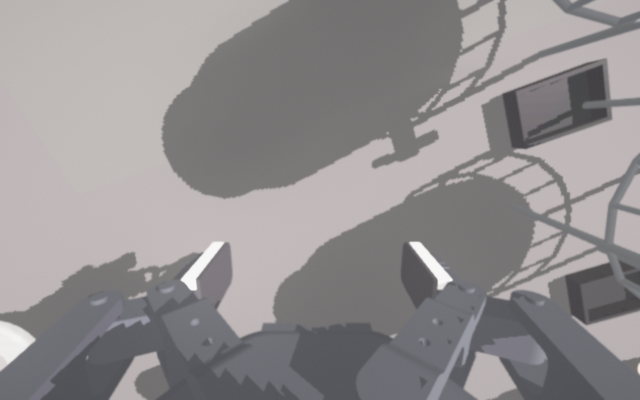

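The scene view shows the small stand with mouth near (346,183) and handle near (333,157). The square tile is near (256,311), the round one near (216,336), and the pink look-alike near (283,270). I'll zoom in for exact pixel positions.

```bash
cat > h.py <<'E'
from workcell import *
import cv2,pickle,numpy as np
from scipy.spatial.transform import Rotation as R
def ray(s,uv):
    p=cv2.undistortPoints(np.array([[uv]],float),s["K"],np.array(s["distortion"]))[0,0]
    return np.array(s["eye"]),R.from_quat(s["attitude"]).apply([p[0],p[1],1.])
def onz(s,uv,z):
    e,d=ray(s,uv); return e+d*(z-e[2])/d[2]
def tri(s1,u1,s2,u2):
    e1,d1=ray(s1,u1);e2,d2=ray(s2,u2)
    a=np.linalg.lstsq(np.c_[d1,-d2],e2-e1,rcond=None)[0]
    p,q=e1+a[0]*d1,e2+a[1]*d2
    return (p+q)/2,np.linalg.norm(p-q)
def proj(s,P):
    Ri=R.from_quat(s["attitude"]).inv(); rv=Ri.as_rotvec(); t=-Ri.apply(s["eye"])
    return cv2.projectPoints(np.atleast_2d(P).astype(float),rv,t,s["K"],np.array(s["distortion"]))[0][:,0]
def crop(s,x0,y0,x1,y1,k,name):
    im=cv2.resize(s["pixels"][y0:y1,x0:x1,::-1],None,fx=k,fy=k,interpolation=cv2.INTER_CUBIC)
    for x in range(x0-x0%10+10,x1,10):
        cv2.putText(im,str(x),((x-x0)*k,10),0,.35,(0,255,255),1); im[::4,(x-x0)*k]=(0,255,255)
    for y in range(y0-y0%10+10,y1,10):
        cv2.putText(im,str(y),(0,(y-y0)*k),0,.35,(0,255,255),1); im[(y-y0)*k,::4]=(0,255,255)
    cv2.imwrite(f"pics/{name}.png",im)
E
python3 - <<'E'
from h import *
d=pickle.load(open("d0.pkl","rb"))
crop(d["scene"],310,140,380,215,8,"c1")
crop(d["side"],220,165,300,225,8,"c2")
crop(d["scene"],185,250,295,385,5,"c3")
crop(d["side"],365,220,505,345,5,"c4")
E
```

```text
(no output)
```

View pics/c1.png

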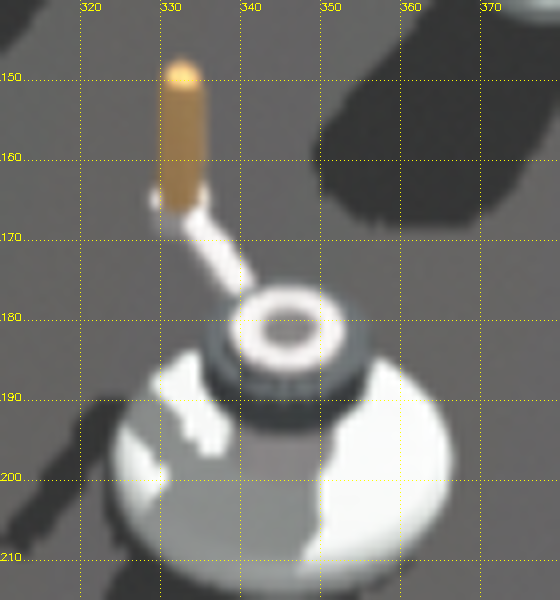

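View pics/c2.png

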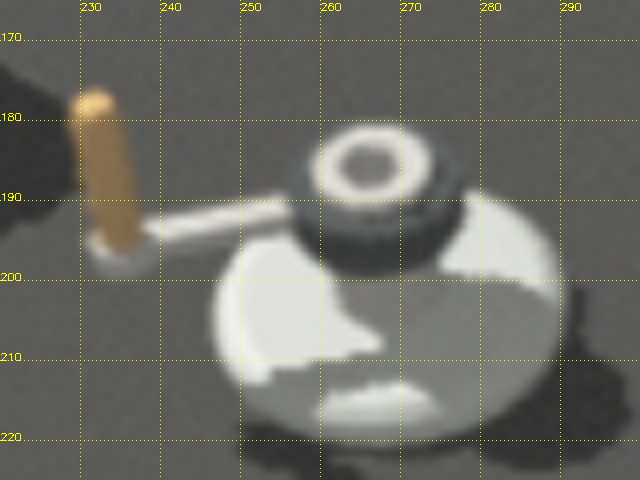

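View pics/c3.png

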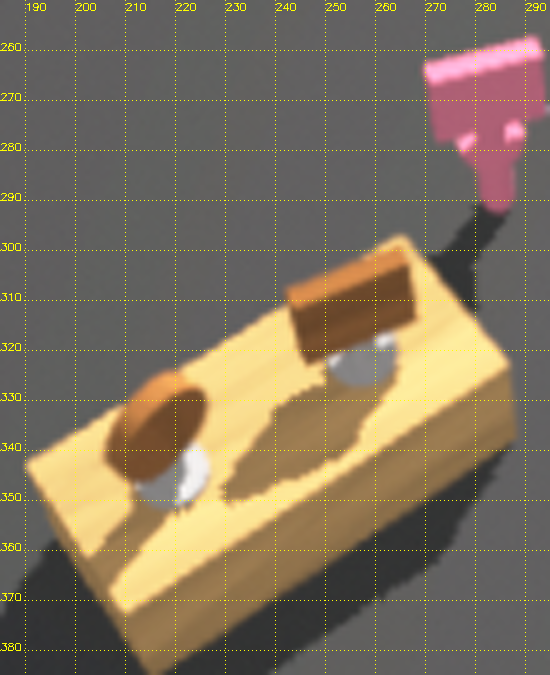

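View pics/c4.png

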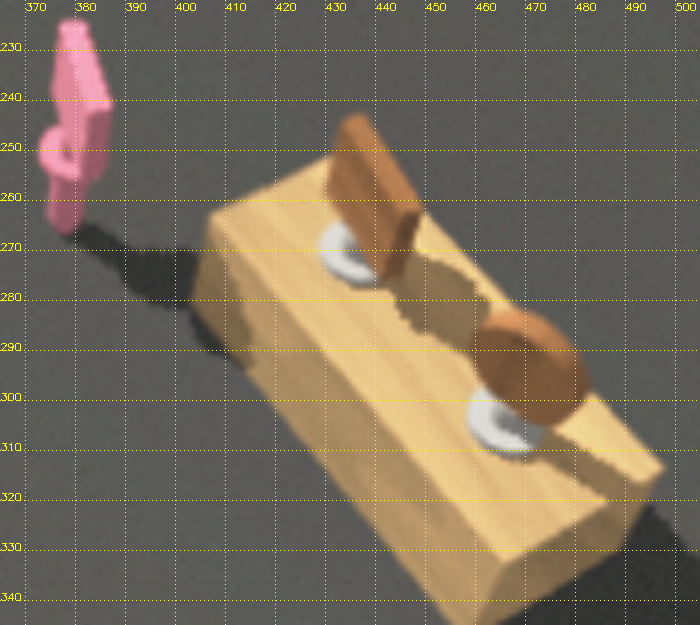

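Run:
```python
from h import *
np.set_printoptions(precision=4,suppress=True)
d=pickle.load(open("d0.pkl","rb"));S,T=d["scene"],d["side"]
def c(p,x0,y0,k): return (np.array(p)+.5)/k-.5+[x0,y0]
a=c((287,326),310,140,8);b=c((371,166),220,165,8)
print("mouth",tri(S,a,T,b),onz(S,a,.06),onz(T,b,.06))
a=c((183,74),310,140,8);b=c((95,103),220,165,8)
print("htop",tri(S,a,T,b),onz(S,a,.101),onz(T,b,.101))
a=c((347,278),185,250,5);b=c((383,163),365,220,5)
print("tiletop",tri(S,a,T,b),onz(S,a,.109),onz(T,b,.109))
f=lambda L,s,x0,y0,k,z:[print("   ",onz(s,c(p,x0,y0,k),z)) for p in L]
print("rack scene");f([(402,235),(510,362),(125,612),(27,465)],S,185,250,5,.055)
print("rack side");f([(212,215),(502,563),(665,467)],T,365,220,5,.055)
print("tile scene");f([(290,308),(410,265),(403,252),(287,288)],S,185,250,5,.109)
print("tile side");f([(345,118),(362,115),(422,208),(405,215)],T,365,220,5,.109)
# other things
print("pink",onz(S,c((490,210),185,250,5),0),onz(T,c((65,232),365,220,5),0))
print("tumbler",onz(S,(379,135),0),onz(T,(189,169),0))
print("bigstand", onz(S,(268,158),.08), onz(T,(207,240),.08))
```

```text
mouth (array([0.5328, 0.1689, 0.0614]), np.float64(0.00036631143364618544)) [0.5319 0.1703 0.06  ] [0.5335 0.1699 0.06  ]
htop (array([0.4718, 0.2018, 0.1017]), np.float64(0.0005109776054955603)) [0.4712 0.2028 0.101 ] [0.4721 0.2021 0.101 ]
tiletop (array([ 0.6111, -0.2211,  0.1104]), np.float64(0.0010658590489607573)) [ 0.6104 -0.2211  0.109 ] [ 0.6123 -0.2201  0.109 ]
rack scene
    [ 0.5874 -0.1727  0.055 ]
    [ 0.6543 -0.1905  0.055 ]
    [ 0.6115 -0.3451  0.055 ]
    [ 0.5444 -0.3266  0.055 ]
rack side
    [ 0.5903 -0.1724  0.055 ]
    [ 0.5462 -0.3258  0.055 ]
    [ 0.6153 -0.3455  0.055 ]
tile scene
    [ 0.6028 -0.242   0.109 ]
    [ 0.6245 -0.204   0.109 ]
    [ 0.619  -0.2014  0.109 ]
    [ 0.5965 -0.2367  0.109 ]
tile side
    [ 0.6195 -0.1991  0.109 ]
    [ 0.6249 -0.2025  0.109 ]
    [ 0.6057 -0.2406  0.109 ]
    [ 0.5991 -0.2382  0.109 ]
pink [ 0.5809 -0.1183  0.    ] [ 0.5802 -0.1163  0.    ]
tumbler [0.4699 0.4219 0.    ] [0.4686 0.4112 0.    ]
bigstand [0.3555 0.107  0.08  ] [0.3473 0.1107 0.08  ]
```

Measurements agree to within 2 mm: mouth (0.5327, 0.170), handle at radius 0.069 m and angle 152°, tile centre (0.611, −0.2205) right on the rack's +40 mm hole. The tile's width runs along about 61.5°. Next I check reach and move to the post.

```bash
cat >> h.py <<'E'
np.set_printoptions(precision=4,suppress=True)
def down(deg):
    a=np.radians(deg); x=np.array([np.cos(a),np.sin(a),0]); z=np.array([0,0,-1.])
    return R.from_matrix(np.c_[x,np.cross(z,x),z]).as_quat()
E
python3 - <<'E'
from h import *
for P,ys in [((.611,-.2205,.2),(-28.5,151.5)),((.5327,.17,.2),(62,-118,152,-28,17,-163)),((.4717,.2024,.2),(62,-118,0,180,-28,152))]:
    for y in ys: print(P,y,inverse_kinematics(P,down(y)))
st=read_state(); print(st["qpos"],st["t"])
movel([.30,.62,.32],vel=.25)
movep([.611,-.2205,.20],down(-28.5))
gripper_to(.05)
s=snapshot("wrist"); pickle.dump(s,open("w1.pkl","wb")); cv2.imwrite("pics/w1.png",s["pixels"][:,:,::-1])
st=read_state(); print(st["qpos"],st["eef_pos"],st["t"],st["ft_force"],s["eye"])
E
```

```text
(0.611, -0.2205, 0.2) -28.5 [-0.1845  0.649   0.7039  1.8443 -0.5468  0.8516  0.2941]
(0.611, -0.2205, 0.2) 151.5 [ 0.303   0.5462 -0.0379  1.8221  0.0282  0.7738  2.8945]
(0.5327, 0.17, 0.2) 62 [-0.5107  0.448   0.162   2.03   -0.1125  0.6718  0.8058]
(0.5327, 0.17, 0.2) -118 [-1.1346  0.7703  1.1844  2.0538 -0.8983  0.9695 -1.5213]
(0.5327, 0.17, 0.2) 152 [-0.1961  0.4541 -0.259   2.0161  0.177   0.6923  2.0862]
(0.5327, 0.17, 0.2) -28 [-0.7661  0.4913  0.5173  2.0407 -0.3705  0.7    -0.501 ]
(0.5327, 0.17, 0.2) 17 [-0.6405  0.4634  0.3393  2.0356 -0.2389  0.6797  0.1492]
(0.5327, 0.17, 0.2) -163 [-0.0422  0.4796 -0.4688  2.0095  0.3203  0.7235  2.7301]
(0.4717, 0.2024, 0.2) 62 [-0.6052  0.3957  0.1447  2.1264 -0.0951  0.6254  0.6878]
(0.4717, 0.2024, 0.2) -118 [-1.2685  0.7073  1.1859  2.1506 -0.8757  0.9013 -1.6071]
(0.4717, 0.2024, 0.2) 0 [-0.7928  0.4171  0.3935  2.1341 -0.2646  0.6359 -0.2154]
(0.4717, 0.2024, 0.2) 180 [-0.1882  0.4163 -0.3961  2.1086  0.2567  0.6617  2.3839]
(0.4717, 0.2024, 0.2) -28 [-0.8744  0.4343  0.5058  2.1373 -0.3447  0.6477 -0.6187]
(0.4717, 0.2024, 0.2) 152 [-0.286   0.4033 -0.2683  2.1127  0.1737  0.6458  1.98  ]
[-1.3155  0.5919  0.0483  1.6095 -0.0333  0.9427 -0.0337] 0.15
[-0.1849  0.6492  0.7046  1.8443 -0.5474  0.8518  0.2947] [ 0.611  -0.2205  0.2   ] 4.4 [0.8663 0.8969 0.4369] [ 0.6427 -0.1617  0.329 ]
```

View pics/w1.png

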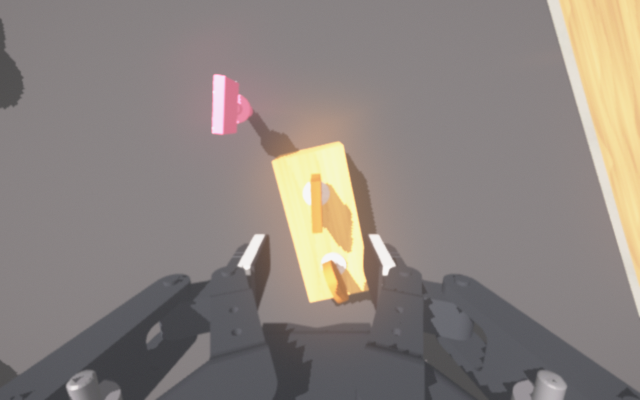

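The wrist view shows the square tile edge-on at about (317,175–232), centred between the fingers and parallel to the pads. I'll check its position, then descend.

Run:
```python
from h import *
s=pickle.load(open("w1.pkl","rb"))
crop(s,260,130,380,310,4,"w1c")
print(onz(s,(316.5,178),.109),onz(s,(317,232),.109), proj(s,[[.611,-.2205,.109]]))
movel([.611,-.2205,.089],vel=.1)
gripper_to(.0,30)
st=read_state(); print(st["grip_width"],st["ft_force"],st["eef_pos"],st["t"])
d={n:snapshot(n) for n in("scene","side","wrist")};pickle.dump(d,open("d2.pkl","wb"))
crop(d["scene"],185,240,305,360,5,"g1")
```

```text
[ 0.6231 -0.1983  0.109 ] [ 0.6018 -0.2385  0.109 ] [[316.4055 208.6904]]
0.008729189556155629 [-0.7233 -0.0089  2.5424] [ 0.6112 -0.2205  0.0894] 6.1
```

View pics/g1.png

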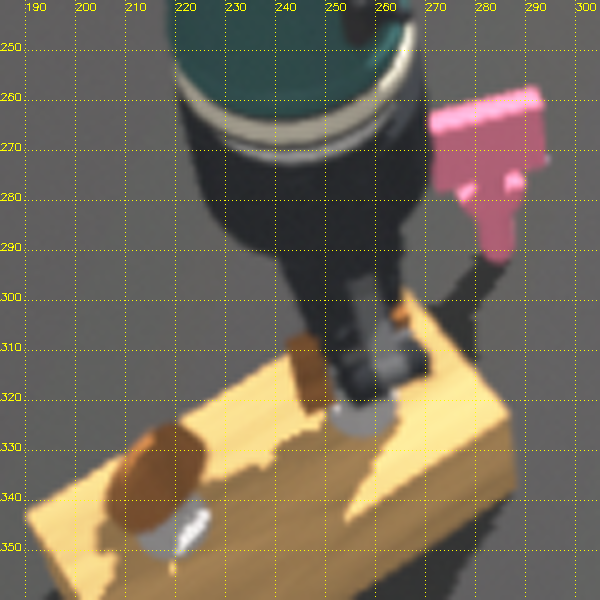

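View pics/w1c.png

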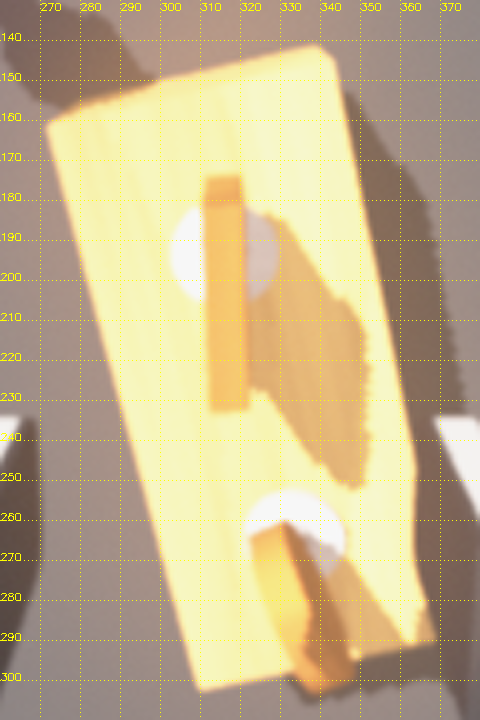

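Grip width of 8.7 mm matches the 9 mm tile, with the post axis within about 1 mm of the TCP. Next I lift and carry it to above the collet, turning 90° to keep the fingers clear of the handle.

Run:
```python
from h import *
gripper_to(.0,50)
movel([.6112,-.2205,.235],vel=.12)
movep([.5327,.170,.235],down(61.5))
movel([.5327,.170,.155],vel=.1)
hold(.2)
st=read_state(); print(st["grip_width"],st["ft_force"],st["eef_pos"],st["t"])
d={n:snapshot(n) for n in("scene","side","wrist")};pickle.dump(d,open("d3.pkl","wb"))
crop(d["scene"],290,100,400,215,6,"p1")
crop(d["side"],200,110,300,225,6,"p2")
cv2.imwrite("pics/p3.png",d["wrist"]["pixels"][:,:,::-1])
```

```text
0.00783714055666352 [-0.2409 -0.501  -0.9429] [0.5332 0.1701 0.1557] 10.4583
```

View pics/p1.png

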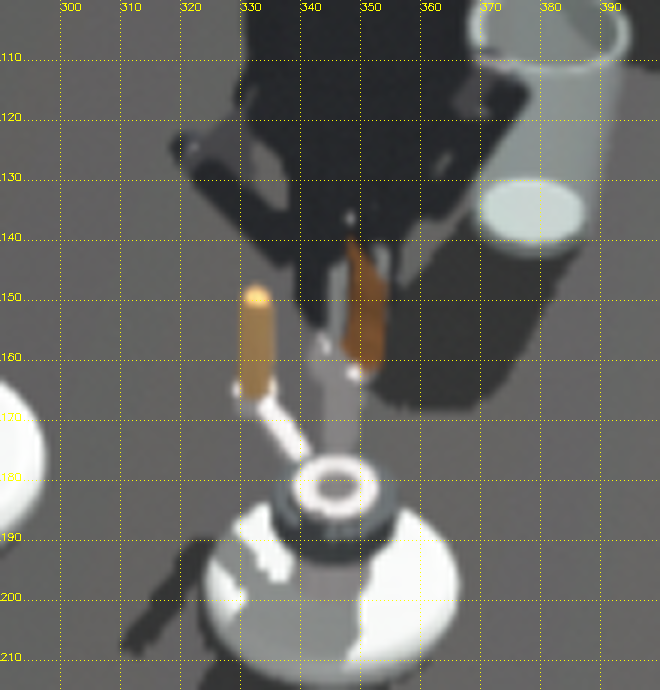

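View pics/p2.png

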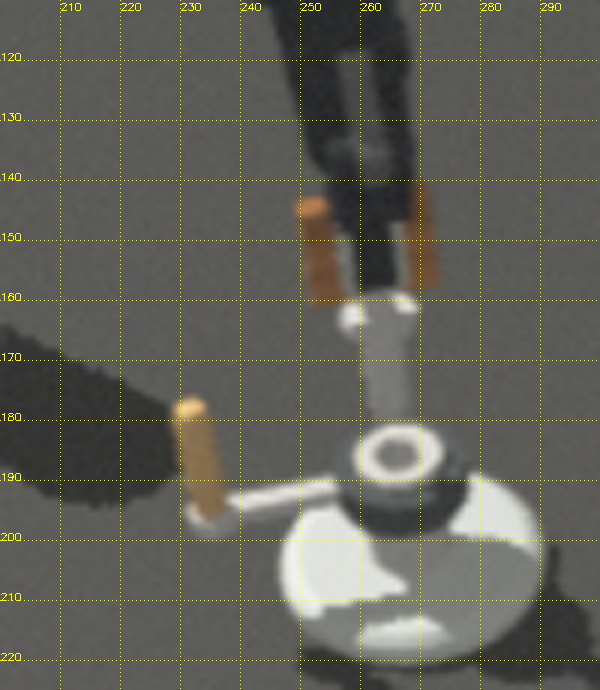

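View pics/p3.png

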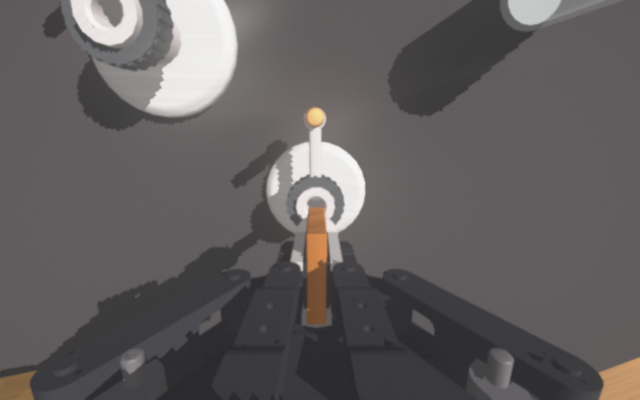

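The post hangs upright over the small collet. I'll measure the shank axis against the mouth in both fixed views.

Run:
```python
from h import *
d=pickle.load(open("d3.pkl","rb"));S,T=d["scene"],d["side"]
crop(S,325,150,365,195,14,"q1");crop(T,245,155,285,200,14,"q2")
p=np.array([.5332,.1701])
for n,s in(("S",S),("T",T)):
    print(n,"axis z .121,.110,.1,.09,.079",proj(s,[[*p,z] for z in(.121,.11,.10,.09,.079)]).round(2).tolist(),"mouth",proj(s,[[.5327,.17,.06]]))
for n,s,rows,x0,x1 in(("S",S,range(164,176),335,358),("T",T,range(165,179),252,274)):
    g=s["pixels"].astype(int).sum(2)//3
    for r in rows: print(n,r,x0,g[r,x0:x1])
```

```text
S axis z .121,.110,.1,.09,.079 [[346.72, 160.57], [346.56, 164.3], [346.42, 167.64], [346.27, 170.94], [346.11, 174.52]] mouth [[345.644  180.5229]]
T axis z .121,.110,.1,.09,.079 [[262.82, 163.81], [263.36, 167.84], [263.85, 171.45], [264.34, 175.0], [264.86, 178.85]] mouth [[265.5992 185.4668]]
S 164 335 [210 132 100  99 100  99  99 102 109 127 131 132 132 132 131 108  81  59
  53  52  53  52  53]
S 165 335 [207 135 102  99  99  99  99 100 104 126 130 130 132 130 126 118  96  74
  58  53  53  53  52]
S 166 335 [221 128  99  99  99  99 100 100 106 126 131 131 132 130 128 123 102  94
  75  57  55  53  55]
S 167 335 [241 165 110  99  98  99  98  99 107 126 132 131 131 129 126 118 102  98
  94  78  73  62  71]
S 168 335 [243 221 158 111 100  99  99 100 107 126 131 131 131 129 123 104  99  99
  99  97  95  83  92]
S 169 335 [243 243 223 157 106  99  99 101 107 126 131 132 131 130 122 102  99 100
 100  99  99  98 100]
S 170 335 [236 244 244 221 124 100  98  99 107 127 132 132 131 130 123 102 100 100
 100 100 101 100 100]
S 171 335 [214 241 246 242 167 110  99 101 108 127 132 131 131 130 
[... 1171 characters left out ...]
252 [ 91  93  90  92  91  90  90  94 110 121 122 119 119 118 117 108  95  91
  91  92  90  89]
T 173 252 [ 92  89  91  89  90  90  90  90  95 113 122 120 119 119 114 107  95  91
  90  89  89  90]
T 174 252 [ 91  88  90  89  91  90  91  91  92 113 123 120 120 120 116 108  97  89
  89  92  90  88]
T 175 252 [ 89  91  91  89  90  91  92  91  94 110 123 118 119 119 118 112 100  92
  90  90  91  91]
T 176 252 [ 90  90  92  88  89  91  91  92  95 110 120 117 118 121 118 112  99  91
  90  90  89  92]
T 177 252 [ 87  93  90  89  92  91  88  90  92 111 122 117 117 121 116 110 100  92
  92  91  92  93]
T 178 252 [ 92  90  91  91  92  90  90  91  92  94 109 116 117 117 115 104  96  91
  89  90  90  90]
```

View pics/q1.png

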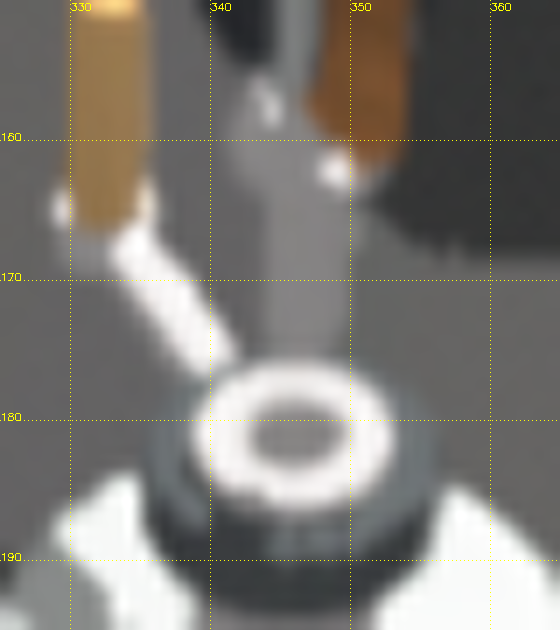

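View pics/q2.png

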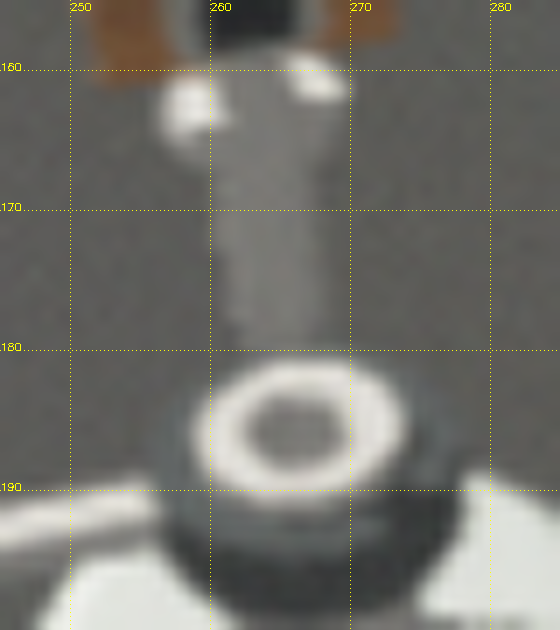

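Run:
```python
from h import *
d=pickle.load(open("d3.pkl","rb"));S,T=d["scene"],d["side"]
def lin(s,P):
    b=proj(s,[P])[0,0]; return [(proj(s,[np.array(P)+e])[0,0]-b)/.001 for e in np.eye(3)[:2]*.001]
m=np.linalg.solve([lin(S,[.5327,.17,.06]),lin(T,[.5327,.17,.06])],[-.18,.15])+[.5327,.17]
o=np.linalg.solve([lin(S,[.5332,.1701,.095]),lin(T,[.5332,.1701,.095])],[.05,-.3])
print("mouth",m,"post-tcp",o)
e=read_state()["eef_pos"]; bias=e-[.5327,.17,.155]
tgt=m-o; cmd=tgt-bias[:2]; print(tgt,cmd)
movel([*cmd,.13],vel=.05)
st=read_state();print(st["eef_pos"],st["ft_force"])
hit=movel([*cmd,.104],vel=.03,threshold=4)
st=read_state();print(hit,st["eef_pos"],st["ft_force"],st["moment"],st["grip_width"],st["t"])
```

```text
mouth [0.5326 0.1694] post-tcp [-0.0003  0.0006]
[0.5329 0.1687] [0.5327 0.1686]
[0.5327 0.1684 0.1297] [-0.3991  0.1662 -0.3894]
False [0.5329 0.1686 0.1041] [-0.529  -0.0867  0.0524] [-0.0263  0.0037 -0.0139] 0.008377399350073804 12.275
```

The shank went in with no contact force. Now seat it gently.

Run:
```python
from h import *
hit=movel([.5327,.1686,.0915],vel=.015,threshold=4)
st=read_state();print(hit,st["eef_pos"],st["ft_force"],st["moment"],st["grip_width"],st["t"])
hold(.1)
d={n:snapshot(n) for n in("scene","side")};pickle.dump(d,open("d4.pkl","wb"))
crop(d["scene"],310,115,390,195,8,"r1")
crop(d["side"],220,120,300,210,7,"r2")
st=read_state();print(st["eef_pos"],st["ft_force"])
```

```text
True [0.5326 0.1686 0.0944] [-0.5188  0.3489  5.584 ] [-0.0381  0.0188 -0.0634] 0.008343956490799897 12.9083
[0.5326 0.1686 0.0944] [-0.3293  0.5039  4.3568]
```

View pics/r1.png

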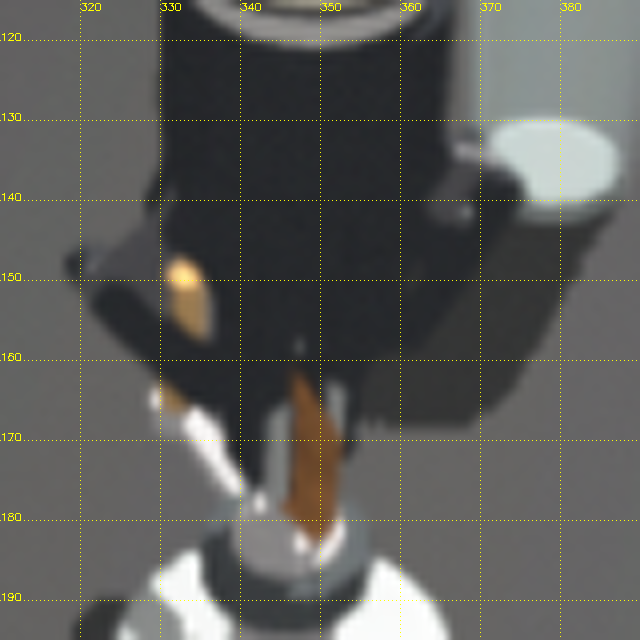

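View pics/r2.png

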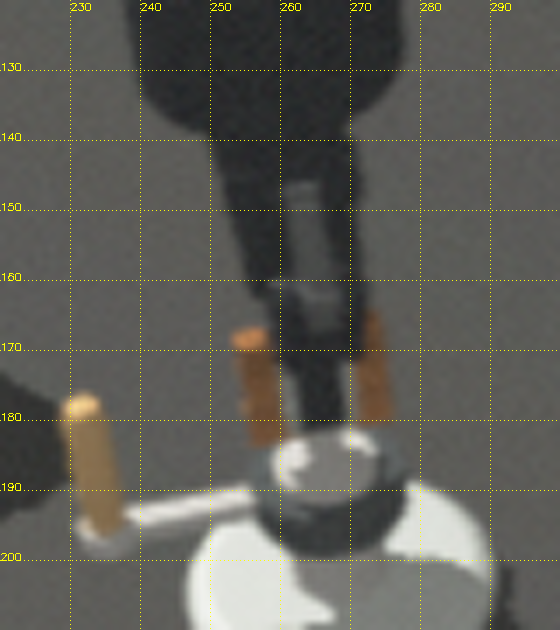

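The shoulder met the rim at TCP 0.0944, exactly the expected seat height, and both views agree. Next I release, retreat and check.

Run:
```python
from h import *
gripper_to(.03)
movel([.5327,.1686,.18],vel=.12)
d={n:snapshot(n) for n in("scene","side")};pickle.dump(d,open("d5.pkl","wb"))
crop(d["scene"],310,115,390,195,8,"s1")
crop(d["side"],220,120,300,210,7,"s2")
C=np.array([.5326,.1694]); 
movel([C[0]-.07*np.cos(np.radians(28.5)),C[1]+.07*np.sin(np.radians(28.5)),.18],ori=down(61.5),vel=.12)
s=snapshot("wrist");cv2.imwrite("pics/w3.png",s["pixels"][:,:,::-1]);pickle.dump(s,open("w3.pkl","wb"))
st=read_state();print(st["eef_pos"],st["ft_force"],st["t"])
```

```text
[0.4721 0.2025 0.1802] [ 0.7978 -0.0311 -0.1062] 15.2
```

View pics/s1.png

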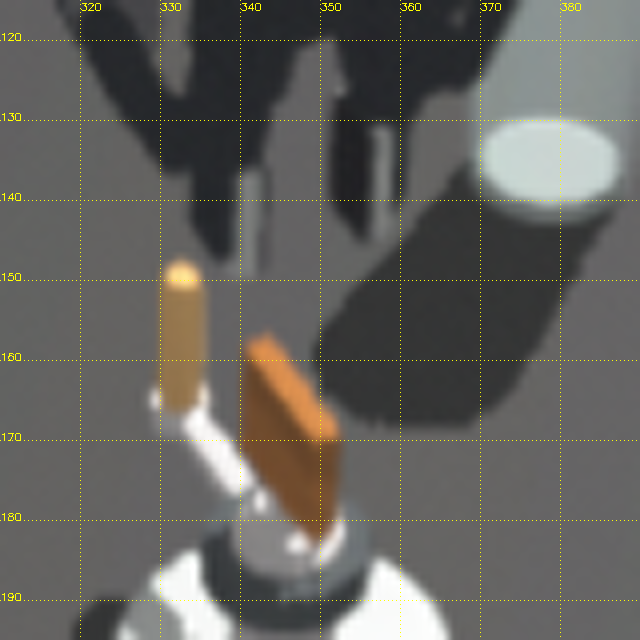

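View pics/s2.png

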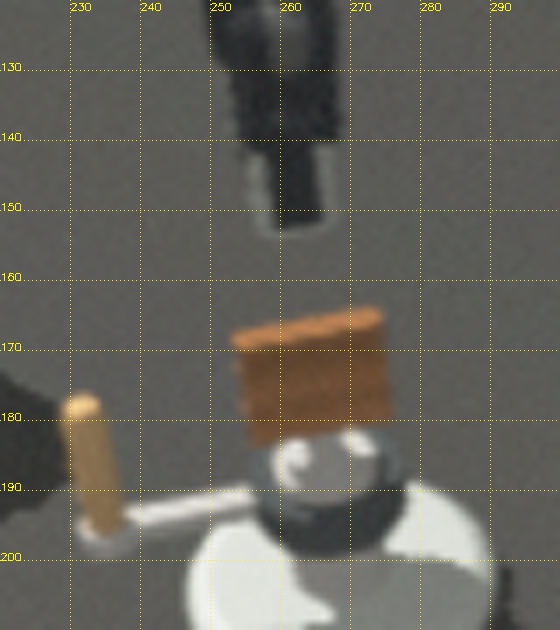

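View pics/w3.png

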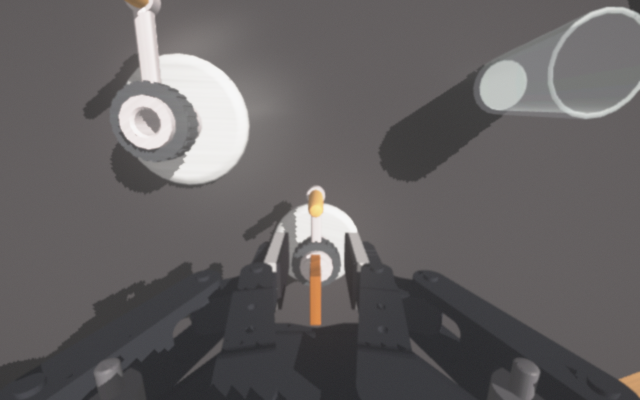

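The post stands seated and upright by itself, and the handle is centred between the fingers. Next I go down around the handle with a loose cage (16 mm) and start turning in small steps, logging tangential force.

```bash
cat >> h.py <<'E'
C=np.array([.5326,.1694]); RAD=.0697
def pose(th,z=.077): # th handle angle rad ; gripper x tangential
    return [C[0]+RAD*np.cos(th),C[1]+RAD*np.sin(th),z],down(np.degrees(th)-90)
def ftan():
    st=read_state(); e=st["eef_pos"]; r=e[:2]-C; th=np.arctan2(r[1],r[0])
    t=np.array([np.sin(th),-np.cos(th)]) # clockwise dir
    f=st["ft_force"]; return th,-f[:2]@t,f[:2]@r/np.linalg.norm(r),f[2],st["t"]
E
python3 - <<'E'
from h import *
th=np.radians(151.5)
p,o=pose(th)
print(movel(p,ori=o,vel=.08,threshold=6),read_state()["eef_pos"])
gripper_to(.016,20)
print(read_state()["grip_width"])
hold(.2)
print(np.array(ftan()))
for i in range(5):
    th-=.04; p,o=pose(th); movel(p,ori=o,vel=.03)
    a=ftan(); hold(.1); b=ftan()
    print("cmd %.3f"%th,np.array(a),np.array(b)[1:3])
open("th","w").write(str(th))
s=snapshot("scene");crop(s,300,105,400,205,6,"t1")
E
```

```text
False [0.4717 0.2028 0.0774]
0.01621219484297506
[ 2.6438  0.1481  0.2746 -0.3132 17.1333]
cmd 2.604 [ 2.619   2.3544 -1.5604  1.5344 17.3833] [ 3.5923 -0.649 ]
cmd 2.564 [ 2.5934  5.6134 -0.8704  3.0399 17.7333] [ 5.1537 -0.6923]
cmd 2.524 [ 2.559   5.7088 -0.5238  3.9572 18.0833] [ 6.526  -0.5973]
cmd 2.484 [ 2.5213  5.45   -0.8267  2.9856 18.4333] [ 5.5151 -0.878 ]
cmd 2.444 [ 2.4832  5.9548 -1.3772  4.3618 18.7833] [ 5.4291 -0.403 ]
```

View pics/t1.png

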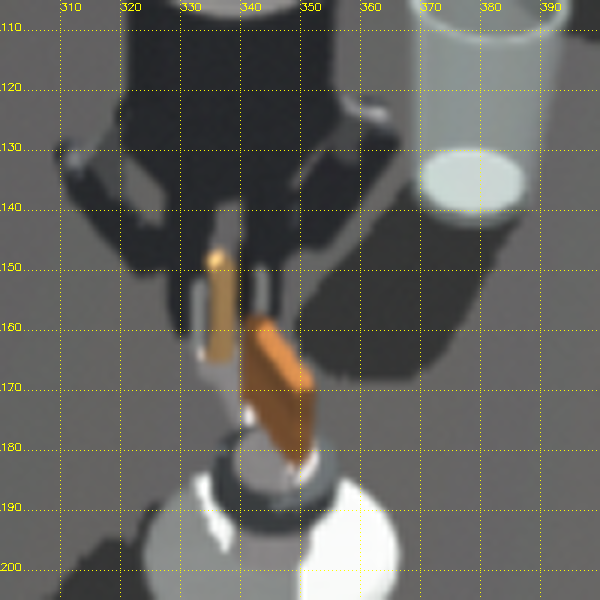

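Baseline while loose is about 5.6 N and the handle follows. I continue, stopping on a rise.

```bash
cat >> h.py <<'E'
def step(th,d=.04):
    th-=d; p,o=pose(th); movel(p,ori=o,vel=.03)
    L=[]
    for k in range(5): L.append(ftan()); hold(.03)
    m=np.mean(L,0); print("cmd %.3f act %.3f tan %.2f rad %.2f z %.2f t %.1f"%(th,*m)); return th,m
E
python3 - <<'E'
from h import *
th=float(open("th").read())
n=0
for i in range(22):
    th,m=step(th)
    open("th","w").write(str(th))
    if m[1]>7.6: break
E
```

```text
cmd 2.404 act 2.445 tan 5.92 rad -1.92 z 3.76 t 19.2
cmd 2.364 act 2.406 tan 5.68 rad -1.50 z 3.69 t 19.7
cmd 2.324 act 2.367 tan 5.51 rad -1.24 z 3.64 t 20.1
cmd 2.284 act 2.328 tan 5.71 rad -1.74 z 3.23 t 20.5
cmd 2.244 act 2.289 tan 5.79 rad -1.42 z 3.18 t 20.9
cmd 2.204 act 2.251 tan 6.68 rad -1.76 z 3.10 t 21.3
cmd 2.164 act 2.212 tan 6.21 rad -1.56 z 3.32 t 21.8
cmd 2.124 act 2.173 tan 5.79 rad -1.40 z 3.14 t 22.2
cmd 2.084 act 2.135 tan 5.90 rad -1.66 z 3.36 t 22.6
cmd 2.044 act 2.100 tan 6.31 rad -2.01 z 3.69 t 23.0
cmd 2.004 act 2.068 tan 7.02 rad -1.36 z 4.43 t 23.4
cmd 1.964 act 2.038 tan 8.04 rad -1.24 z 4.67 t 23.8
```

It took hold at about 2.11 rad, and force is rising at about 30 N/rad as stated. The target is a 5 N rise, about 10.8 N.

Run:
```python
from h import *
th=float(open("th").read())
for i in range(6):
    th,m=step(th,.03)
    open("th","w").write(str(th))
    if m[1]>10.4 or m[0]<1.95: break
hold(.3)
print(np.array(ftan()))
```

```text
cmd 1.934 act 2.017 tan 8.75 rad -1.85 z 6.22 t 24.2
cmd 1.904 act 1.996 tan 10.05 rad -1.62 z 5.63 t 24.7
cmd 1.874 act 1.974 tan 10.49 rad -1.43 z 7.00 t 25.1
[ 1.9734  9.474  -1.6912  6.7864 25.4833]
```

Run:
```python
from h import *
th=float(open("th").read())
th,m=step(th,.03)
# back off to relax, open, leave
p,o=pose(m[0]+.0); movel(p,ori=o,vel=.03); print(np.array(ftan()))
gripper_to(.03); hold(.1); print(np.array(ftan()))
p,o=pose(m[0],.18); movel(p,ori=o,vel=.1)
movel([.40,.36,.30],vel=.25)
hold(.3)
d={n:snapshot(n) for n in("scene","side")};pickle.dump(d,open("d6.pkl","wb"))
for n in d: cv2.imwrite(f"pics/f_{n}.png",d[n]["pixels"][:,:,::-1])
crop(d["scene"],310,130,380,215,8,"f1")
crop(d["side"],220,155,300,225,8,"f2")
print(read_state()["ft_force"],read_state()["t"])
```

```text
cmd 1.844 act 1.951 tan 11.11 rad -1.45 z 7.81 t 25.8
[ 1.954   2.5713  0.1032  0.8029 26.3   ]
[ 1.9446 -0.0141 -0.0113  0.605  26.6917]
[ 0.6989 -0.448  -0.6535] 29.2417
```

View pics/f1.png

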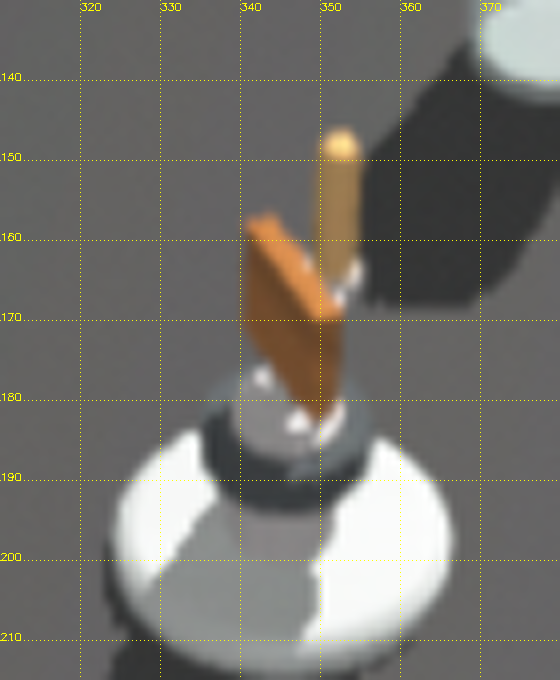

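View pics/f2.png

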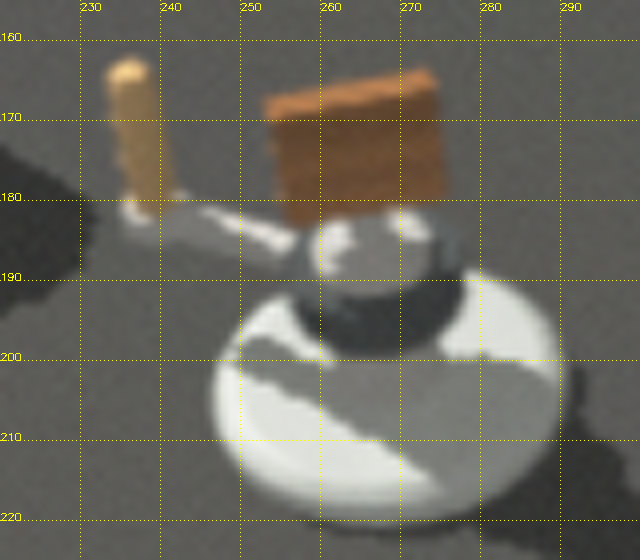

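View pics/f_scene.png

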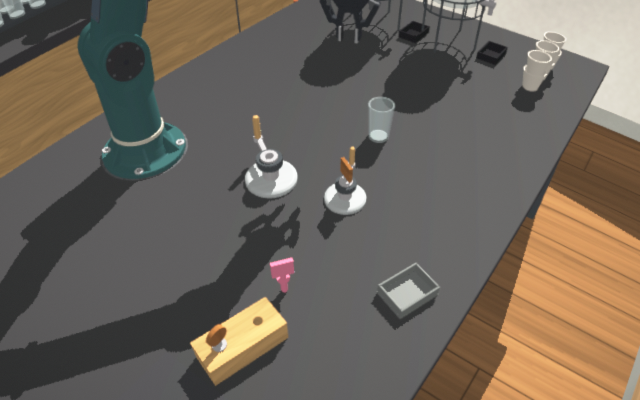

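The rise reached about 5.3 N. After release the post stands seated and upright, and the bystanders are at their starting pixels. I'll hand it in.

Run:
```python
from h import *
d=pickle.load(open("d6.pkl","rb"));p=tri(d["scene"],(352.1,147.7),d["side"],(235.5,163.6))[0];print(p,np.arctan2(*(p[:2]-C)[::-1]))
hand_in()
```

```text
[0.5051 0.2338 0.1005] 1.9746462273751129
the job is handed in; nothing more can be done
```

The square-tile post is mounted in the smaller stand with the nut tightened, and I've handed the job in at about 29 s of the 72 s allowed. No verdict is reported on hand-in.

- **Seating:** I lifted the post from the rack and lowered it into the collet with no contact force on the way down. The shoulder met the rim at the predicted height, with a contact force of about 5 N. After release, both fixed cameras showed the post seated and upright by itself.
- **Tightening:** I turned the handle clockwise with the fingers loosely around it. The loose drag was about 5.8 N. The nut took hold after roughly 0.5 rad, and I stopped at 11.1 N, a rise of about 5.3 N, which is inside the 4–6 N range.
- **After letting go:** With the arm clear, the cameras show the post still seated and upright. The handle is at about 1.97 rad, so the nut stayed put. The fingers were at 1.95 rad when I stopped, and the difference is within camera and finger-play error. The round post, tumbler, drip tray and pink look-alike look undisturbed.

I could not measure the jaw forces directly, so the grip is judged only from the rise in force at the handle. None of the checks failed.

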